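# Set the extending baking frame to its length clip and clamp it

## Robot

A 7-joint arm with a two-finger parallel gripper is mounted at the origin on a cart in front of the work surface, level with it; the furniture and walls round the work are solid. World frame = base frame: x ahead of the robot, y to its left, z up, the work surface at z = 0. Lengths are in mm, angles in rad, forces in N, time in s.
With the tool pointing down it reaches from about 425 to 800 mm from the base axis. Payload 8.3 kg.
Tool frame: the origin (TCP) lies between the finger pads, 19 mm behind the fingertips; this is the grasp point; z points along the fingers, y is the line along which they close (so a half turn about z gives the same grasp; the last joint's range is limited). The gripper opens to 85 mm and grips with 20 to 120 N. Pads are 22 mm wide; open, the fingers measure 114 mm over their backs; the gripper's body (76 mm by 85 mm) begins 54 mm behind the grasp point. The pads swing forward as they close: fully open they stand 13 mm farther back than shut.
Start: joints at [1.187, 0.383, 0.016, 1.37, -0.006, 1.388, -0.046], TCP at [197.115, -593.085, 249.979] pointing down, gripper open.
Joint ranges: [-2.95, 2.95], [-0.25, 2.06], [-1.52, 1.56], [0.18, 2.33], [-1.44, 4.58], [0.02, 2.06], [-3.01, 3.01]. Speed limits (rad/s): [2.39, 2.39, 3.01, 3.01, 3.14, 3.14, 3.14].

## Interface

Orientations are given as a unit quaternion [x, y, z, w].
In Python, from station import robot, claw, imaging, models gives the robot as it stands. Calls block until the motion is done:
- robot.movep(position, orientation): joint-space move of the TCP to a pose.
- robot.move_straight(position, speed=150, ori=None, until_force=None): straight line of the TCP; ori=None keeps the orientation; speed is the mean speed in mm/s. With until_force (N) it stops when the force on the tool has changed by that much, and returns True; else False.
- robot.move_j(angles): joint-space move.
- claw.grip(opening, strength=None): finger opening in mm; strength is the grip in N (None keeps the last); returns when the fingers have stopped.
- robot.dwell(seconds).
- robot.ik(position, orientation): joint angles nearest the present ones, or None.
- imaging.snapshot(name): name is "scene" or "top"; returns a dict with "frame" (400x640x3 uint8, red, green, blue), "depth" (400x640 float32, mm along the optical axis (not along the pixel's ray), 0 where there is no reading), "vertical_fov" (degrees; the focal length in pixels is half the picture's height over the tangent of half this angle, whatever the lens; pixels are square), "cx", "cy" (the principal point, pixels), "eye" and "rotation" of the camera in the world. Camera axes: x right, y up, looking along -z (the intrinsics and any distortion apply to the point x, -y, -z); pixel columns grow to the right and rows downward; lengths in mm; the calibration is good to about 2 mm. A picture is of the moment at which its call begins.
A pose or a line that the arm cannot do raises robot.Unreachable and nothing moves.
- robot.hand_in(): hands the job in; it is judged then, once.
Trained networks look in the newest picture that a camera, given by its name, has taken for a name from the list of things; names that differ only in an ending like _2 or _b are one class to them, and where a whole thing is asked for, a point or a joint stands for the part that bears it (a point fixed in the world has none). Each returns a list of dicts, best first, with "p" (0 to 1); they miss things now and then, are a little off and sometimes report something else, mostly with a low value. They report only what shows in the picture. A call takes as long as a camera call.
- models.find_in(camera, name): "point" ([x, y, z] in mm, in world coordinates, good to about 4 mm: the middle of the surface that is visible of it).
- models.silhouettes(camera, name): "pixels" (400x640 bool, what is visible of it).
- models.spot_point(camera, name): "point" ([x, y, z] in mm, in world coordinates, good to about 4 mm: a listed point, or the origin of a listed thing).
Readings, each from a call of its own:
- robot.get_time(): time.
- robot.get_joint_pos(): joint angles.
- robot.get_joint_velocities(): joint speeds.
- robot.get_joint_efforts(): joint torques, N m.
- robot.get_tcp_pos(): TCP position.
- robot.get_tcp_rot(): TCP orientation.
- robot.get_contact_force(): force on the tool from outside, world axes, zero at the start.
- robot.get_torque(): the same for the moment, N m.
- robot.get_gripper_width(): finger opening in mm.
- robot.get_grasp_force(): force on a finger pad.
Only numpy, scipy, OpenCV 4.12 (cv2) and the standard library are available. Lean on these libraries where they do the work, as an engineer would, in place of code of your own. Each camera call takes 0.05 s, during which the arm holds its last target. There are 200 camera calls.

## Task

The extending baking frame on the tray is still pushed together as it came out of the cupboard. Slide its storage catch fully home to the free end, draw the sliding half out by its clamp, with the lever still open, until the pointer meets the line on the length clip, then squeeze the clamp's cam lever shut while you hold the half at that mark. Finish while still holding the shut clamp between the fingers, for I am about to fill the frame; leave the length clip and the things standing about alone.

Things in the scene. Friction and masses are not known exactly. Their poses are not given: they have to be found in the camera images.
- frame_ref (a point): Frame of the tray and baking frame, which are fixed. Origin on the worktop, midway between the frame's long walls; x away from the robot, square to those walls, y to the left along them, z up (z below = height over the worktop). Within 0.2 rad of the world axes. Steel walls 2 mm thick, 53 mm high at x = -79 and +79 mm and (end wall) y = -175 mm; tray x +-125, y -200 to 205, rim 13 mm high.
- catch (a joint): Travel of the storage catch (m) along frame_ref x, away from the robot: 0 to 0.004 at the start, its bolt then stops the sliding half after 4 mm; 0.025 is the end stop, free. Moves with about 1.5 N and stays where it is left. Mind the wall unit overhead: its underside is 0.49 m above the worktop, from world x = 0.59 m back, so come in low along the front.
- catch_grip (a point): On the catch's finger grip: black upright block 14 mm (x) by 20 mm (y), z 63 to 88 mm (this point at z 78, on its centre line), standing in a guide on the end wall at the right (y = -163 mm; x = -35 mm locked, -10 mm free). The guide's end blocks, 67 mm high, leave 15 mm or more beside the block before it is moved and 15 mm after.
- half (a joint): Travel of the sliding half (m) along frame_ref y, to the left: starts at 0, pushed together; stop at 0.095. Its clamp and pointer travel with it. With catch free and lever open it moves with about 1.2 N and stays where it is left. Shutting the lever drags it about 3 mm back unless it is held.
- clamp_grip: Fixed grip of the clamp, on the sliding half (its frame equals frame_ref shifted by the travel): black upright plate inside the near wall, x -72 to -64, y -131 to -85, z 58 to 88 mm. At each end an ear 4 mm thick sticks 34 mm inward (to x = -30), 38 mm clear between them, so a finger put down inside stands between and pushes the half by an ear. A steel keeper reaches on to y = -169, z 68 mm.
- grip_mid (a point): On the sliding half, where the TCP goes for a squeeze from above, fingers closing along frame_ref x: midway between the ears (y = -108 mm at travel 0), z 75 mm, over the near wall; inner face of the fixed grip 16 mm inward, outer face of the shut lever 15.5 mm outward. A bridge plate beneath is 60 mm high, within 14 mm to either side; beside it fingers may reach down to z 30 mm.
- lever_angle (a joint): Cam lever (rad): 0 shut, at its stop, flat along the wall; opens to 0.42; starts at 0.34 to 0.38. Turns about an upright pin at the clamp's left end (x = -92, y = -66 mm at travel 0); its free end, at the right, swings out towards the robot. Stays where it is left, first with 0.18 Nm; below 0.30 the cam bears on the wall, up to about 0.4 Nm (10 N at the pad); past 0.08 it stays shut.
- lever: Black lever plate on the robot's side of the near wall, 7 mm thick, reaching 55 mm from the pin, z 61 to 87 mm. Origin on the pin's axis at worktop height; the plate runs along its own -y, when shut parallel to the fixed grip. Open at 0.38 rad its tip stands 20 mm farther out: 52 mm overall from the inner face of the fixed grip to the tip, the tip 36 mm from the line through grip_mid.
- lever_pad (a point): Middle of the ribbed pad on the lever plate's outer face, 42 mm from the pin, z 75 mm; straight across from the middle of the fixed grip when shut.
- pointer (a point): Tip of the steel pointer at the left end of the clamp, on the sliding half, above the near wall, z 60 mm (y = -48 mm at travel 0).
- clip_line (a point): White line on the length clip, a black spring clip 10 mm wide on the rim of the near wall, over an engraved centimetre scale inside it; z 56 mm, axes as frame_ref. The half is at the mark when pointer and line have the same frame_ref y. Leave the clip where it is.
- clip (a joint): Place of the length clip (m) on the scale of joint half: the half is at the mark when joint half equals it. 0.035 to 0.085; 8 N would shift it.
- honey_jar: Honey jar, 64 mm wide, 99 mm high, behind the tray; leave alone. Origin under its foot.
- sugar_shaker: Small glass shaker with a steel cap, 31 mm wide, 42 mm high, behind the tray; leave alone. Origin under its foot.
- lemon: A lemon, 71 x 53 x 51 mm, behind the tray; leave alone.
- jam_jar: Jam jar, 68 mm wide, 84 mm high, left of the tray; leave alone. Origin under its foot.
- spice_jar: Spice jar with a green cap, 46 mm wide, 106 mm high, left of the tray, the nearer of the two; leave alone. Origin under its foot.
- spatula: Spatula lying left of the jars; leave alone.

How it is judged:
By the outcome, as a careful person would: the job done as asked, in the order asked, and still so for the second after the job is handed in, while the arm keeps its last pose, push and grip.
It also fails if it takes over 45 s, if anything falls off the work surface, if the arm or the gripper's body presses on something with over 40 N, if the wrist force passes 120 N, or if a joint passes its speed limit or range.

## Working session

There is one attempt and no reset: what is moved stays moved. The work goes in short steps, each a Python script; the robot and the scene stay as the last script left them, time stands still between calls to the robot, and variables do not carry over. Pictures are saved under pics/ and viewed, at most 10 in all, crops included, and the job is handed in when it is done.

```bash
mkdir -p pics; ls; cat > h.py <<'E'
import numpy as np, cv2
from station import robot, claw, imaging, models
def proj(s,P):
    P=np.atleast_2d(P).astype(float); R=np.array(s["rotation"]); R=R if R.shape==(3,3) else __import__('scipy.spatial.transform',fromlist=['R']).Rotation.from_quat(R).as_matrix()
    c=(P-np.array(s["eye"]))@R; f=200/np.tan(np.radians(s["vertical_fov"]/2))
    return np.c_[s["cx"]+f*c[:,0]/-c[:,2], s["cy"]-f*c[:,1]/-c[:,2]]
E
python3 - <<'E'
from h import *
for c in ("scene","top"):
    s=imaging.snapshot(c); cv2.imwrite(f"pics/{c}0.png",s["frame"][:,:,::-1])
    print(c,{k:np.round(v,3).tolist() for k,v in s.items() if k not in("frame","depth")})
    for n in ("frame_ref","catch_grip","grip_mid","lever_pad","pointer","clip_line","lever"):
        print(n,[(np.round(d["point"],1).tolist(),round(d["p"],2)) for d in models.spot_point(c,n)[:2]])
print(robot.get_time(),robot.get_tcp_rot())
E
```

```text
pics
station.py
scene {'vertical_fov': 47.712, 'cx': 316.214, 'cy': 200.391, 'eye': [69.449, 836.089, 964.554], 'rotation': [-0.121, 0.367, 0.868, -0.312]}
frame_ref [([570.8, 2.5, -0.9], 0.84), ([755.4, -63.9, 0.5], 0.65)]
catch_grip [([561.4, -167.4, 79.9], 0.45), ([753.5, -67.7, -0.1], 0.36)]
grip_mid [([508.7, -114.1, 75.0], 0.79)]
lever_pad [([476.9, -115.9, 78.9], 0.62)]
pointer [([502.1, -55.3, 61.5], 0.75), ([486.4, 266.9, 3.6], 0.54)]
clip_line []
lever [([490.9, 263.8, 2.8], 0.26)]
top {'vertical_fov': 48.985, 'cx': 317.104, 'cy': 199.366, 'eye': [509.998, 143.959, 1070.085], 'rotation': [0.034, -0.018, -0.701, 0.712]}
frame_ref [([574.5, 1.7, -5.8], 0.72)]
catch_grip [([564.1, -161.6, 71.9], 0.68), ([476.0, -117.6, 75.3], 0.58)]
grip_mid [([502.6, -116.1, 76.4], 0.62)]
lever_pad [([474.7, -120.9, 74.8], 0.5)]
pointer [([501.5, -52.3, 53.9], 0.68)]
clip_line []
lever [([485.4, -76.5, -0.6], 0.65)]
0.8 [ 9.87157016e-01  1.59753013e-01  1.74590686e-05 -6.32261173e-06]
```

```bash
python3 -c "
import cv2
a=cv2.imread('pics/top0.png');cv2.imwrite('pics/top0c.png',cv2.resize(a[120:400,300:640],None,fx=2.3,fy=2.1))
"
```

```text
(no output)
```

View pics/top0.png

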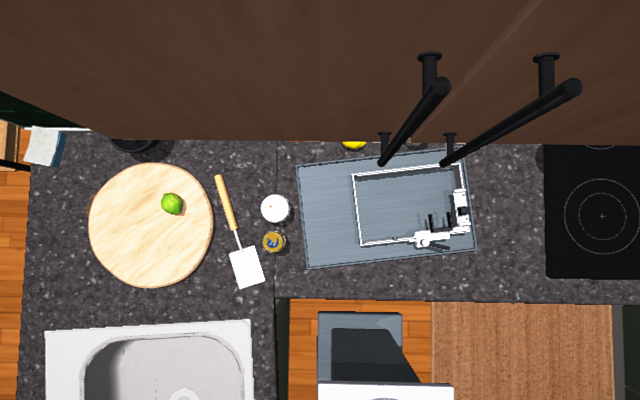

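View pics/scene0.png

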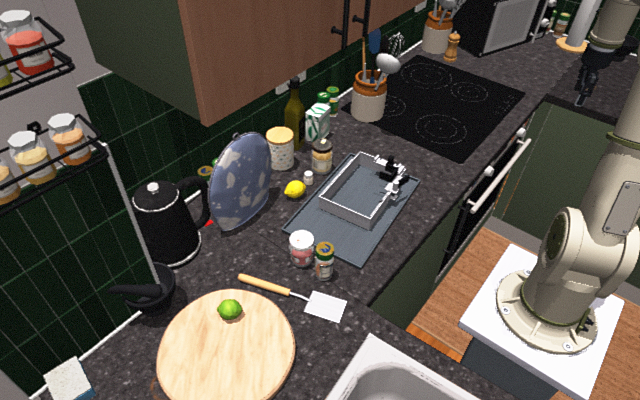

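```bash
cat >> h.py <<'E'
from scipy.spatial.transform import Rotation as Rn
def cloud(s):
    f=200/np.tan(np.radians(s["vertical_fov"]/2)); d=s["depth"].astype(float)
    v,u=np.mgrid[0:400,0:640]
    c=np.dstack([(u-s["cx"])*d/f, -(v-s["cy"])*d/f, -d])
    P=c@Rn.from_quat(s["rotation"]).as_matrix().T+np.array(s["eye"]); P[d<=0]=np.nan
    return P
E
python3 - <<'E'
from h import *
from scipy.optimize import least_squares
S={}
for c in ("scene","top"):
    s=imaging.snapshot(c); P=cloud(s); S[c]=(s,P)
    Q=P.reshape(-1,3)
    m=(np.abs(Q[:,0]-572)<150)&(np.abs(Q[:,1])<250)
    tr=Q[m&(Q[:,2]<20)]
    print(c,"zlow",np.percentile(tr[:,2],[5,25,50,75,95]).round(1))
    W=Q[m&(Q[:,2]>42)&(Q[:,2]<58)]
    W=W[(np.abs(W[:,0]-572)<110)&(np.abs(W[:,1])<190)]
    def ab(p):
        cy,sy=np.cos(p[2]),np.sin(p[2]); d=W[:,:2]-p[:2]
        return np.c_[d[:,0]*cy+d[:,1]*sy,-d[:,0]*sy+d[:,1]*cy]
    def r(p):
        a=ab(p); e=np.minimum(np.abs(np.abs(a[:,0])-79),np.abs(a[:,1]+175)); return e
    best=min((least_squares(r,[x,0,t],loss="soft_l1",f_scale=2) for x in(562,572,582) for t in(-.1,0,.1)),key=lambda q:q.cost)
    print(c,len(W),best.x,best.cost, [int((np.abs(q)<4).sum()) for q in (ab(best.x)[:,0]-79,ab(best.x)[:,0]+79,ab(best.x)[:,1]+175)])
    for t in ("honey_jar","lemon"): pass
s,P=S["top"]
a=s["frame"][140:275,290:490,::-1]; cv2.imwrite("pics/c1.png",cv2.resize(a,None,fx=4,fy=4,interpolation=cv2.INTER_CUBIC))
s,P=S["scene"]
a=s["frame"][140:265,280:430,::-1]; cv2.imwrite("pics/c2.png",cv2.resize(a,None,fx=4.5,fy=4.5,interpolation=cv2.INTER_CUBIC))
E
```

```text
scene zlow [-2.1  0.5  2.4  4.4 12.6]
scene 657 [5.70265388e+02 6.45280217e+00 1.27726242e-01] 15775.954480925026 [186, 113, 64]
top zlow [-3.  -0.4  1.4  3.2  9.7]
top 989 [5.72647130e+02 8.59324702e+00 1.27967936e-01] 13616.055558099471 [253, 205, 81]
```

View pics/c1.png

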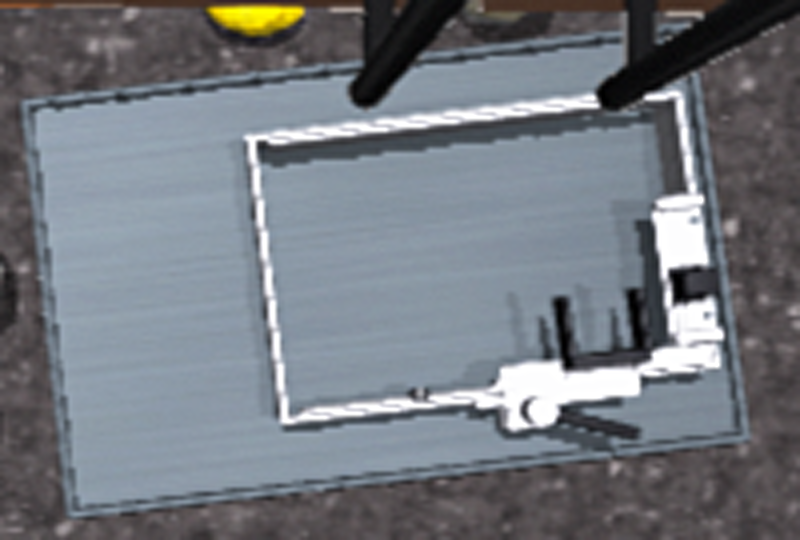

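View pics/c2.png

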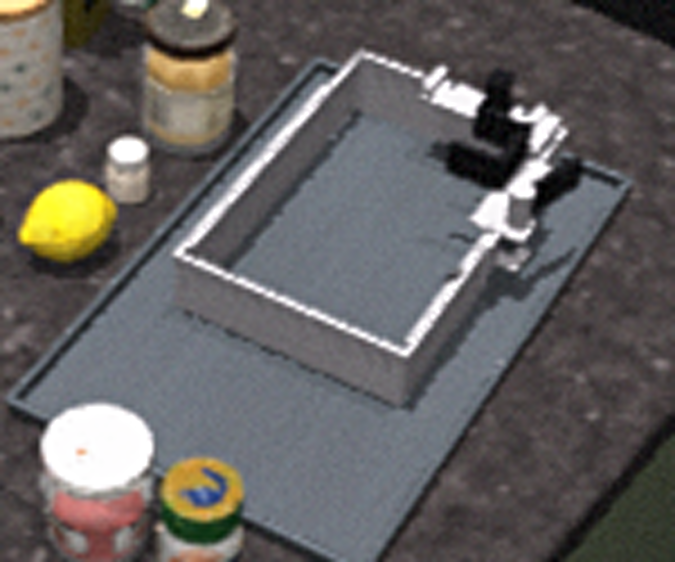

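```bash
cat >> h.py <<'E'
def world(p,F):
    F=np.atleast_2d(F).astype(float); c,s=np.cos(p[2]),np.sin(p[2])
    return np.c_[p[0]+F[:,0]*c-F[:,1]*s, p[1]+F[:,0]*s+F[:,1]*c, F[:,2]]
def toF(p,W):
    W=np.atleast_2d(W).astype(float); c,s=np.cos(p[2]),np.sin(p[2]); d=W[:,:2]-np.array(p[:2])
    return np.c_[d[:,0]*c+d[:,1]*s,-d[:,0]*s+d[:,1]*c,W[:,2]]
def pixray(s,uv,z):
    f=200/np.tan(np.radians(s["vertical_fov"]/2)); uv=np.atleast_2d(uv).astype(float)
    d=np.c_[(uv[:,0]-s["cx"])/f,-(uv[:,1]-s["cy"])/f,-np.ones(len(uv))]@Rn.from_quat(s["rotation"]).as_matrix().T
    e=np.array(s["eye"]); return e+d*((z-e[2])/d[:,2])[:,None]
E
python3 - <<'E'
from h import *
from scipy.optimize import least_squares
obs={"top":([[125,205,13],[-125,205,13],[-125,-200,13],[79,-175,53]],[[295.5,165.75],[308.75,268.75],[476.25,249.25],[461.25,163.25]]),
"scene":([[-125,-200,13],[125,205,13],[79,-175,53]],[[420.4,180],[282.7,229.3],[360.4,151.6]])}
for c,(F,uv) in obs.items():
    s=imaging.snapshot(c); P=cloud(s)
    r=least_squares(lambda p:(proj(s,world(p,F))-uv).ravel(),[572,3,.128]); p=r.x
    print(c,p,r.fun.round(1))
    for n in ("frame_ref","catch_grip","grip_mid","lever_pad","pointer","clip_line","lever"):
        for d in models.spot_point(c,n)[:1]: print("  ",n,toF(p,d["point"]).round(1),round(d["p"],2))
    # clip / pointer by hand
    h={"top":[[394.5,238.2],[409.5,240.5]],"scene":[[381.5,201.5]]}[c]
    print("  clip,pointer",toF(p,pixray(s,h,np.array([56.,60.][:len(h)]))).round(1))
    # end wall / near wall profile from depth in this frame
    Q=toF(p,P.reshape(-1,3)); m=(Q[:,2]>47)&(Q[:,2]<57)
    for nm,k in (("far",m&(abs(Q[:,0]-79)<8)&(abs(Q[:,1])<110)),("near",m&(abs(Q[:,0]+79)<8)&(abs(Q[:,1]-0)<20)),("end",m&(abs(Q[:,1]+175)<8)&(abs(Q[:,0]-45)<25))):
        print("  ",nm,k.sum(),np.median(Q[k],0).round(1))
    if c=="top":
        mm=(Q[:,2]>62)&(Q[:,2]<95)&(abs(Q[:,1]+163)<14)&(abs(Q[:,0]+25)<30); print("catch blk",mm.sum(),Q[mm].min(0).round(1),Q[mm].max(0).round(1),np.median(Q[mm],0))
E
```

```text
top [ 5.72770108e+02 -1.71736710e-01  1.32604977e-01] [ 0.9 -0.1 -0.6 -0.   1.1  0.  -1.3  0.1]
   frame_ref [[-0.3 -0.3 -3.5]] 0.8
   catch_grip [[ -33.  -160.9   76.2]] 0.59
   grip_mid [[ -81.8 -106.3   75.4]] 0.59
   lever_pad [[-111.7 -104.2   77.1]] 0.52
   pointer [[-76.3 -41.6  54.2]] 0.62
   lever [[-93.7 -62.9  -4.2]] 0.61
  clip,pointer [[-75.2  -2.   56. ]
 [-84.2 -34.6  60. ]]
   far 230 [ 81.5 -17.2  53.3]
   near 59 [-79.4  -1.   54.1]
   end 43 [  46.8 -173.5   52.9]
catch blk 97 [ -53.6 -172.3   62.1] [ -20.  -150.7   89.8] [ -30.92896091 -159.83188831   85.02305412]
scene [5.67360685e+02 4.10783383e+00 1.35984300e-01] [-0.1 -0.3  0.  -0.2  0.1  0.6]
   frame_ref [[ 5.1 -2.9  0.1]] 0.85
   catch_grip [[ -29.5 -167.    81.4]] 0.61
   grip_mid [[ -76.1 -109.5   74. ]] 0.7
   lever_pad [[-109.  -104.9   76.4]] 0.61
   pointer [[-71.2 -49.1  62.1]] 0.77
  clip,pointer [[-77.4  -2.4  56. ]]
   far 108 [82.9 -8.4 53.3]
   near 26 [-77.4  -0.9  53.6]
   end 28 [  50.3 -176.4   51.9]
```

```bash
cat >> h.py <<'E'
p=np.array([572,2,0.130])
def Q(sgn=1):
    c,s=np.cos(p[2])*sgn,np.sin(p[2])*sgn
    return Rn.from_matrix(np.c_[[-s,c,0],[c,s,0],[0,0,-1]] @ np.eye(3)).as_quat()
def Fp(x,y,z): return world(p,[x,y,z])[0]
def st(tag=""):
    f=np.array(robot.get_contact_force()); c,s=np.cos(p[2]),np.sin(p[2])
    print(tag,"t",round(robot.get_time(),2),"F",toF(p,robot.get_tcp_pos()).round(1)[0],"f_frame",np.round([f[0]*c+f[1]*s,-f[0]*s+f[1]*c,f[2]],1),"w",round(robot.get_gripper_width(),1))
E
python3 - <<'E'
from h import *
for sg in (1,-1):
    q=Q(sg); R=Rn.from_quat(q).as_matrix(); print(np.linalg.det(R), R.round(2).tolist())
    for P in ((-62.5,-163,140),(-62.5,-163,93),(-30,-163,93),(-83,-108,120),(-83,-60,74)):
        a=robot.ik(Fp(*P),q); print(sg,Fp(*P).round(),None if a is None else np.round(a,2))
E
```

```text
0.9999999999999998 [[-0.13, 0.99, 0.0], [0.99, 0.13, 0.0], [0.0, 0.0, -1.0]]
1 [ 531. -168.  140.] [ 0.66  0.36 -0.51  1.69  0.19  1.14  0.23]
1 [ 531. -168.   93.] [ 0.65  0.42 -0.5   1.74  0.22  1.04  0.2 ]
1 [ 563. -164.   93.] [ 0.62  0.48 -0.51  1.66  0.26  1.07  0.16]
1 [ 504. -116.  120.] [ 0.62  0.31 -0.54  1.82  0.18  1.07  0.15]
1 [497. -68.  74.] [ 0.57  0.35 -0.59  1.9   0.23  0.96  0.01]
0.9999999999999998 [[0.13, -0.99, 0.0], [-0.99, -0.13, -0.0], [0.0, 0.0, -1.0]]
-1 [ 531. -168.  140.] [ 0.38  0.32 -0.15  1.7   0.05  1.12 -2.81]
-1 [ 531. -168.   93.] [ 0.35  0.37 -0.13  1.75  0.06  1.02 -2.81]
-1 [ 563. -164.   93.] [ 0.32  0.43 -0.11  1.67  0.05  1.04 -2.83]
-1 [ 504. -116.  120.] [ 0.39  0.27 -0.26  1.83  0.08  1.05 -2.91]
-1 [497. -68.  74.] [-0.93  0.72  1.36  1.95 -0.79  1.15 -2.26]
```

```bash
python3 - <<'E'
from h import *
q=Q(1)
claw.grip(0)
robot.movep([430,-230,190],q); st("way")
robot.movep(Fp(-64,-163,125),q)
print("down",robot.move_straight(Fp(-64,-163,93),80,until_force=6)); st()
print("push",robot.move_straight(Fp(-10,-163,93),30,until_force=10)); robot.dwell(.2); st()
s=imaging.snapshot("scene"); cv2.imwrite("pics/c3.png",cv2.resize(s["frame"][110:265,290:440,::-1],None,fx=4,fy=4,interpolation=cv2.INTER_CUBIC))
print([(toF(p,d["point"]).round(1),d["p"]) for d in models.spot_point("scene","catch_grip")[:2]])
E
```

```text
way t 4.07 F [-171.5 -213.3  190.1] f_frame [ 0.  -0.6  0.3] w -0.4
down False
 t 5.22 F [ -64.3 -163.    92.7] f_frame [-0.5 -0.5 -0.8] w -0.0
push True
 t 6.57 F [ -30.  -163.1   92.1] f_frame [-2.6 -0.1  2.2] w -0.5
[(array([[ -13. , -165.8,   80.3]]), 0.49)]
```

View pics/c3.png

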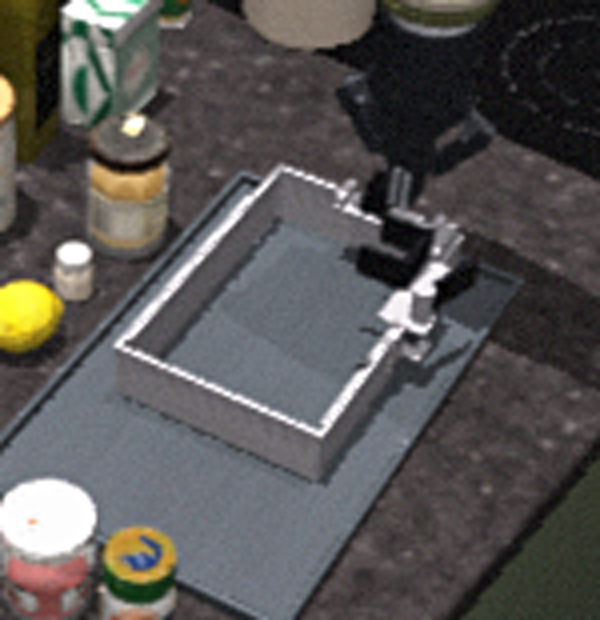

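```bash
python3 - <<'E'
from h import *
q=Q(1)
print("push2",robot.move_straight(Fp(-15,-163,92.7),20,until_force=15)); st(); robot.dwell(.15); st()
robot.move_straight(Fp(-45,-163,93),120)
robot.move_straight(Fp(-60,-163,125),150)
claw.grip(85)
robot.movep(Fp(-83,-109,112),q); st()
for c in ("top","scene"):
    s=imaging.snapshot(c)
    for n in ("catch_grip","grip_mid","lever_pad","pointer"):
        print(c,n,[(toF(p,d["point"]).round(1)[0],round(d["p"],2)) for d in models.spot_point(c,n)[:1]])
print("down",robot.move_straight(Fp(-83,-109,72),50,until_force=5)); st()
E
```

```text
push2 True
 t 7.03 F [ -29.9 -163.2   91.4] f_frame [-3.3 -0.4  2.6] w -0.4
 t 7.17 F [ -29.9 -163.2   91.2] f_frame [-2.6 -0.4  2.2] w 0.2
 t 8.97 F [ -83.5 -107.6  111.9] f_frame [ 1.1  0.1 -0.6] w 85.0
top catch_grip [(array([  -7.5, -163.2,   73.9]), 0.6)]
top grip_mid [(array([ -84.1, -108.5,   75.5]), 0.68)]
top lever_pad [(array([-109.5, -109.2,   75.6]), 0.63)]
top pointer [(array([-76.7, -45.7,  56.3]), 0.82)]
scene catch_grip [(array([  -8.4, -166.2,   78.6]), 0.38)]
scene grip_mid [(array([ -78.6, -108.1,   74.9]), 0.51)]
scene lever_pad [(array([-110.7, -103.4,   75.4]), 0.71)]
scene pointer []
down False
 t 10.42 F [ -82.8 -109.    72.3] f_frame [ 0.3 -0.5  0. ] w 84.7
```

```bash
python3 - <<'E'
from h import *
for y in np.arange(-106,-91,1.0):
    robot.move_straight(Fp(-83,y,72),20)
    f=np.array(robot.get_contact_force()); print(y,toF(p,robot.get_tcp_pos())[0,1].round(2),round(-f[0]*np.sin(p[2])+f[1]*np.cos(p[2]),2))
st()
s=imaging.snapshot("top"); cv2.imwrite("pics/c4.png",cv2.resize(s["frame"][195:275,350:490,::-1],None,fx=5.5,fy=5.5,interpolation=cv2.INTER_CUBIC))
for c in ("top","scene"):
    if c=="scene": imaging.snapshot(c)
    for n in ("clip_line","pointer"): print(c,n,[(toF(p,d["point"]).round(1)[0],round(d["p"],2)) for d in models.spot_point(c,n)[:1]])
    print([(toF(p,d["point"]).round(1)[0],round(d["p"],2)) for d in models.find_in(c,"clip")[:2]])
E
```

```text
-106.0 -105.8 0.81
-105.0 -104.96 -0.77
-104.0 -103.91 0.16
-103.0 -102.92 0.05
-102.0 -101.93 0.09
-101.0 -100.93 -0.55
-100.0 -99.9 0.05
-99.0 -99.02 -0.39
-98.0 -98.01 -1.07
-97.0 -96.89 -1.17
-96.0 -95.88 -0.57
-95.0 -94.84 0.4
-94.0 -93.87 -1.63
-93.0 -92.85 -0.4
-92.0 -91.87 -0.37
 t 14.22 F [-83.  -91.9  72. ] f_frame [-0.8 -0.4 -0.2] w 85.0
top clip_line []
top pointer [(array([-74.6, -37.1,  56.5]), 0.64)]
[]
scene clip_line []
scene pointer [(array([-76.3, -41.1,  63.7]), 0.94)]
[]
```

View pics/c4.png

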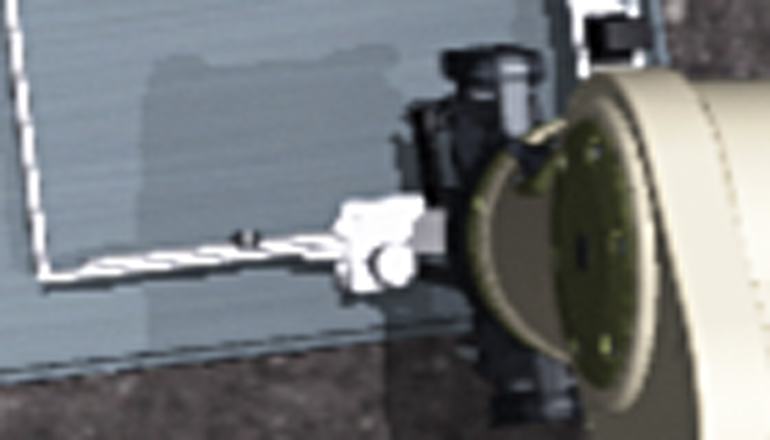

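```bash
cat >> h.py <<'E'
def avg(c,n,names=("clip_line","pointer")):
    F=[];D=[];r={k:[] for k in names}
    for i in range(n):
        s=imaging.snapshot(c);F.append(s["frame"].astype(float));D.append(np.where(s["depth"]>0,s["depth"],np.nan))
        for k in names if i<4 else ():
            r[k]+=[d["point"] for d in models.spot_point(c,k)[:1] if d["p"]>.4]
    for k in names: print(c,k,len(r[k]),toF(p,np.array(r[k])).round(1).tolist() if r[k] else "")
    s["frame"]=np.mean(F,0).clip(0,255).astype(np.uint8); s["depth"]=np.nanmedian(D,0); s["depth"][np.isnan(s["depth"])]=0
    return s
E
python3 - <<'E' 2>/dev/null
from h import *
robot.move_straight(Fp(-83,-62,72),40); robot.dwell(.2); st()
s=avg("top",5); a=s["frame"][220:260,370:430,::-1]; A=cv2.resize(a,None,fx=10,fy=7,interpolation=cv2.INTER_CUBIC)
np.save("top1.npy",s,allow_pickle=True)
s=avg("scene",5); np.save("scene1.npy",s,allow_pickle=True)
u=proj(s,Fp(-79,-5,56))[0].astype(int); print(u)
b=s["frame"][u[1]-20:u[1]+20,u[0]-30:u[0]+30,::-1]; B=cv2.resize(b,None,fx=10,fy=7,interpolation=cv2.INTER_CUBIC)
cv2.imwrite("pics/c5.png",np.vstack([A,B]))
E
```

```text
t 15.72 F [-83.  -62.2  72. ] f_frame [ 0.3 -0.4 -0.4] w 85.0
top clip_line 1 [[-5.4, -161.1, 75.5]]
top pointer 4 [[-74.8, -6.5, 57.8], [-75.0, -10.2, 57.4], [-75.1, -6.6, 56.5], [-76.8, -6.9, 56.7]]
scene clip_line 0 
scene pointer 4 [[-76.2, -9.1, 62.1], [-76.7, -10.3, 63.7], [-75.5, -8.7, 65.3], [-73.7, -9.7, 63.4]]
[381 200]
```

View pics/c5.png

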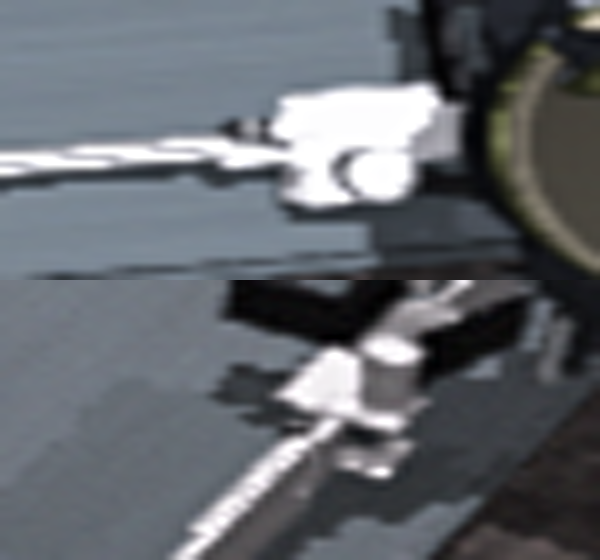

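```bash
cat >> h.py <<'E'
def rect(s,z=58,xs=(-98,-58),ys=(-70,30),fx=4,fy=5):
    yy=np.arange(ys[1],ys[0],-1/fx); xx=np.arange(xs[1],xs[0],-1/fy)
    X,Y=np.meshgrid(xx,yy,indexing="ij")
    uv=proj(s,world(p,np.c_[X.ravel(),Y.ravel(),np.full(X.size,z)])).reshape(*X.shape,2).astype(np.float32)
    im=cv2.remap(s["frame"],uv[...,0],uv[...,1],cv2.INTER_CUBIC)
    im=(255*(im/255.)**1.8).astype(np.uint8)[:,:,::-1].copy()
    for i in range(ys[0],ys[1]+1,10): cv2.line(im,(int((ys[1]-i)*fx),0),(int((ys[1]-i)*fx),8 if i else 16),(0,0,255),1)
    for x in (-79,): cv2.line(im,(0,int((xs[1]-x)*fy)),(6,int((xs[1]-x)*fy)),(0,0,255),1)
    return im
E
python3 - <<'E'
from h import *
cols=[]
for c in ("top","scene"):
    s=np.load(c+"1.npy",allow_pickle=True).item(); s0=dict(s); s0["frame"]=np.ascontiguousarray(cv2.imread(f"pics/{c}0.png")[:,:,::-1])
    cols.append(np.vstack([rect(s0),rect(s)]))
cv2.imwrite("pics/c6.png",np.hstack(cols)); print(np.hstack(cols).shape)
s=np.load("top1.npy",allow_pickle=True).item()
print(toF(p,pixray(s,[[394.7,238.5]],56.)))
E
```

```text
(400, 800, 3)
[[-75.43627017  -4.84993754  56.        ]]
```

View pics/c6.png

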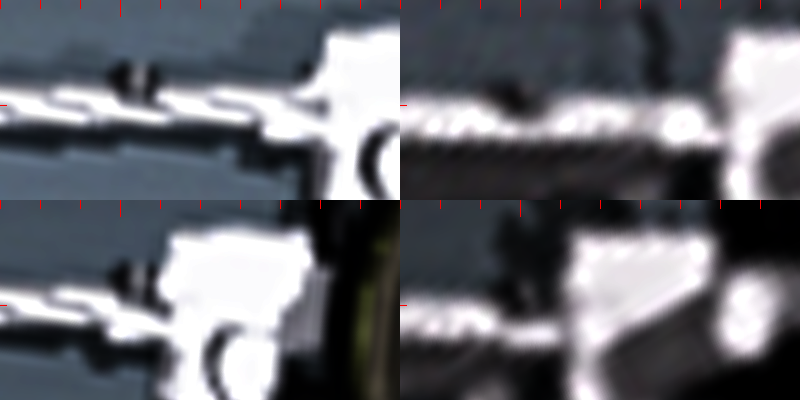

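```bash
python3 - <<'E'
from h import *
s=np.load("top1.npy",allow_pickle=True).item(); s0=dict(s); s0["frame"]=np.ascontiguousarray(cv2.imread("pics/top0.png")[:,:,::-1])
def prof(s,xs,ys,z):
    yy=np.arange(*ys); X,Y=np.meshgrid(xs,yy,indexing="ij")
    uv=proj(s,world(p,np.c_[X.ravel(),Y.ravel(),np.full(X.size,float(z))])).reshape(*X.shape,2).astype(np.float32)
    return yy,cv2.remap(s["frame"].mean(2).astype(np.float32),uv[...,0],uv[...,1],cv2.INTER_LINEAR)
yy,g=prof(s0,np.arange(-55,-36,1.),(-140,-70,1.),88); m=g.mean(0)
print("ears z88"); print([(int(a),int(b)) for a,b in zip(yy,m)])
for nm,q in (("before",s0),("after",s)):
    for x in (-81,-79,-77,-75,-73):
        yy,g=prof(q,[x],(-56,6,1.) if nm=="before" else (-16,6,1.),58); print(nm,x,int(yy[0]),g[0].astype(int).tolist())
E
```

```text
ears z88
[(-140, 103), (-139, 68), (-138, 57), (-137, 54), (-136, 56), (-135, 58), (-134, 59), (-133, 58), (-132, 55), (-131, 55), (-130, 59), (-129, 58), (-128, 50), (-127, 39), (-126, 25), (-125, 12), (-124, 6), (-123, 9), (-122, 20), (-121, 44), (-120, 79), (-119, 109), (-118, 128), (-117, 139), (-116, 141), (-115, 134), (-114, 120), (-113, 105), (-112, 92), (-111, 90), (-110, 101), (-109, 117), (-108, 130), (-107, 138), (-106, 141), (-105, 142), (-104, 141), (-103, 141), (-102, 138), (-101, 135), (-100, 131), (-99, 127), (-98, 125), (-97, 124), (-96, 125), (-95, 126), (-94, 129), (-93, 134), (-92, 138), (-91, 135), (-90, 123), (-89, 107), (-88, 89), (-87, 70), (-86, 51), (-85, 36), (-84, 20), (-83, 9), (-82, 11), (-81, 25), (-80, 55), (-79, 90), (-78, 117), (-77, 130), (-76, 129), (-75, 118), (-74, 103), (-73, 89), (-72, 83), (-71, 89)]
before -81 -56 [254, 255, 248, 241, 226, 207, 203, 213, 221, 230, 238, 246, 252, 255, 255, 255, 255, 255, 251, 248, 235, 217, 207, 213, 222, 230, 241, 244, 247, 248, 250, 251, 255, 246, 242, 234, 231, 224, 223, 218, 213, 210, 206, 208, 213, 219, 2
[... 1284 characters left out ...]
 125, 122, 114, 103, 91, 78, 107, 143, 154, 146, 133, 99, 65, 66, 68, 79, 96, 110, 117]
after -81 -16 [255, 246, 238, 213, 185, 171, 179, 191, 203, 221, 232, 245, 251, 255, 255, 255, 255, 252, 247, 240, 229, 216]
after -79 -16 [249, 243, 235, 208, 172, 149, 132, 119, 111, 109, 128, 153, 164, 175, 185, 193, 207, 228, 250, 253, 254, 250]
after -77 -16 [249, 250, 250, 249, 247, 220, 190, 147, 102, 84, 108, 131, 128, 126, 122, 117, 131, 163, 195, 209, 219, 226]
after -75 -16 [254, 254, 255, 255, 253, 244, 233, 180, 122, 109, 131, 145, 135, 126, 97, 70, 74, 92, 110, 131, 148, 154]
after -73 -16 [254, 254, 255, 255, 245, 223, 197, 143, 88, 108, 140, 149, 142, 129, 94, 58, 61, 64, 77, 95, 110, 116]
```

```bash
python3 - <<'E'
from h import *
for c in ("top","scene"):
    s=np.load(c+"1.npy",allow_pickle=True).item(); P=cloud(s)
    F=toF(p,P.reshape(-1,3)).reshape(400,640,3)
    u=proj(s,Fp(-79,-5,57))[0].round().astype(int); print(c,u)
    r=slice(u[1]-5,u[1]+6); k=slice(u[0]-7,u[0]+9)
    print("z");print(F[r,k,2].round(0).astype(int)); print("y row",F[u[1],k,1].round(1)); print("x col",F[r,u[0],0].round(1))
    print("gray");print(s["frame"][r,k].mean(2).astype(int))
    s0=cv2.imread(f"pics/{c}0.png"); print("gray0");print(s0[r,k].mean(2).astype(int))
E
```

```text
top [395 240]
z
[[ 2  0  2  2  3  1  2  1  1  4  2 59 60 61 60 59]
 [ 0  0  2  4  2  1  3  2  2  3 60 58 61 61 60 61]
 [ 1  3  3  4  3  4 46 54 52  1 59 61 59 62 60 60]
 [ 2  3  1  2 41 55 54 53 55 56 62 59 60 60 60 60]
 [ 4  7 13 38 52 53 54 55 54 57 54 60 60 59 59 60]
 [54 55 52 54 53 53 54 54 54 52 54 53 58 59 57 59]
 [52 53 53 53 52 55 55 53 53 53 52 55 59 58 58 58]
 [53 54 53 53 55 58 57 58 59 57 59 57 58 59 60 58]
 [ 3  3  2 37 56 57 57 56 59 57  1 32 60 61 58 62]
 [ 2  1  3 -1  3  2  3  1  3  3  1 31 52 57 57 62]
 [ 1  2  1  3  2  3  0  1  0  3  1 29 31 56 57 63]]
y row [ 10.5   8.4   5.7   3.7   1.3  -1.   -3.1  -5.5  -7.7 -10.2 -12.2 -14.7
 -16.1 -18.3 -20.8 -22.8]
x col [-68.9 -71.3 -72.2 -74.5 -76.7 -79.  -81.3 -83.4 -85.7 -90.4 -92.8]
gray
[[132 131 132 131 132 133 133 132 126 136 216 255 255 255 254 253]
 [133 133 133 134 130 122 132 134 112 158 238 255 254 253 253 253]
 [130 130 131 127  98  66 134 151  71 199 255 255 254 253 253 253]
 [123 123 123 105  56  50 138 157 102 236 255 255 253 252 253 253]
 [162 162 164 163 130  74 110 127  73 176 246 248 247 248 253 254]
 [2
[... 2689 characters left out ...]
 110 145 210 209 198 131  83]
 [122 123 120 114 121 119 116 101 100 130 221 255 222 137 104  77]
 [120 120 115 123 121 119 124 117 129 211 255 223 173  96  94  87]
 [121 118 118 118 120 118 110 121 176 237 245 221  99  87  95  91]
 [118 116 123 121 122 123 117 127 179 238 254 125  75  95  93  76]
 [112 122 122 119 121 110 113  96 143 221 165  76  84 101  80  61]
 [122 122 124 119 106  71  52  93 184 200  95  72  82  87  59  54]
 [119 122 114 117 100 107 169 207 243 115  76  82  93  97  61  56]
 [117 117 119 113 139 222 255 255 135  78  81  87  86  77  56  57]
 [119 117 113 129 207 255 245 171  84  79  88  88  77  60  50  51]
 [123 118 129 187 237 240 234  88  74  85  87  83  70  54  56  50]]
```

```bash
python3 - <<'E' 2>/dev/null
from h import *
robot.move_straight(Fp(-83,-58.4,72),20); robot.dwell(.2); st()
s=avg("top",6,("pointer",)); np.save("top2.npy",s,allow_pickle=True)
print(s["frame"][234:243,388:404].mean(2).astype(int))
F=toF(p,cloud(s).reshape(-1,3)).reshape(400,640,3); print(F[234:243,388:404,2].round(0).astype(int))
s0=np.load("top1.npy",allow_pickle=True).item()
for z,uv in ((60,(396.4,238.3)),(56,(394.53,238.))): print(toF(p,pixray(s,[uv],float(z))))
t=avg("scene",4,("pointer",)); np.save("scene2.npy",t,allow_pickle=True)
cv2.imwrite("pics/c7.png",np.vstack([np.hstack([cv2.resize(np.ascontiguousarray(a["frame"][228:248,384:409,::-1]),(400,300),interpolation=cv2.INTER_CUBIC) for a in (s0,s)]),np.hstack([cv2.resize(np.ascontiguousarray(a["frame"][188:212,370:400,::-1]),(400,300),interpolation=cv2.INTER_CUBIC) for a in (np.load("scene1.npy",allow_pickle=True).item(),t)])]))
E
```

```text
t 17.55 F [-83.  -58.3  72. ] f_frame [ 0.   0.8 -0.8] w 84.4
top pointer 4 [[-73.8, -4.4, 54.9], [-76.0, -4.5, 55.6], [-76.4, -3.3, 56.8], [-75.2, -5.0, 55.7]]
[[133 133 132 133 133 133 132 126 124 236 255 255 255 255 255 255]
 [132 132 132 132 133 132 131 125 137 238 255 255 255 255 254 253]
 [133 133 133 134 129 121 128 135 191 249 252 252 253 253 253 253]
 [129 130 131 128  97  65 130 172 237 255 255 253 253 253 253 253]
 [123 123 123 104  56  49 136 191 243 255 255 253 253 253 253 253]
 [162 162 163 163 129  74 107 127 130 236 255 250 251 253 253 254]
 [255 255 255 255 251 178 162 146 103 122 229 255 254 254 255 255]
 [197 190 222 252 255 255 255 255 239 197 234 255 255 255 251 195]
 [255 232 180 228 251 255 255 255 255 251 249 255 255 255 206  99]]
[[ 1  2  1  2  1  2  1  3  2  2 59 58 59 60 58 59]
 [ 2  2  2  2  2  2  2  0  1  2 59 60 58 59 58 59]
 [ 3  5  1  1  1  1  2  1  1 60 59 60 61 60 60 60]
 [ 2  1  2  1  2  1 43 54 53 61 59 58 60 60 59 61]
 [ 2  3  3  2 41 54 54 54 59 60 60 60 60 60 59 59]
 [ 2  6 15 38 51 55 53 54 54 55 60 58 60 60 58 59]
 [53 52 54 54 53 52 56 53 54 53 57 59 59 59 59 61]
 [54 53 53 52 55 56 54 53 54 54 55 59 57 59 59 58]
 [52 54 53 57 58 58 58 59 57 57 57 61 60 60 60 70]]
[[-75.29057037  -8.14530368  60.        ]]
[[-74.25948551  -4.60704077  56.        ]]
scene pointer 4 [[-76.1, -7.1, 62.0], [-77.3, -8.9, 63.2], [-76.8, -8.1, 60.4], [-74.0, -6.6, 61.7]]
```

View pics/c7.png

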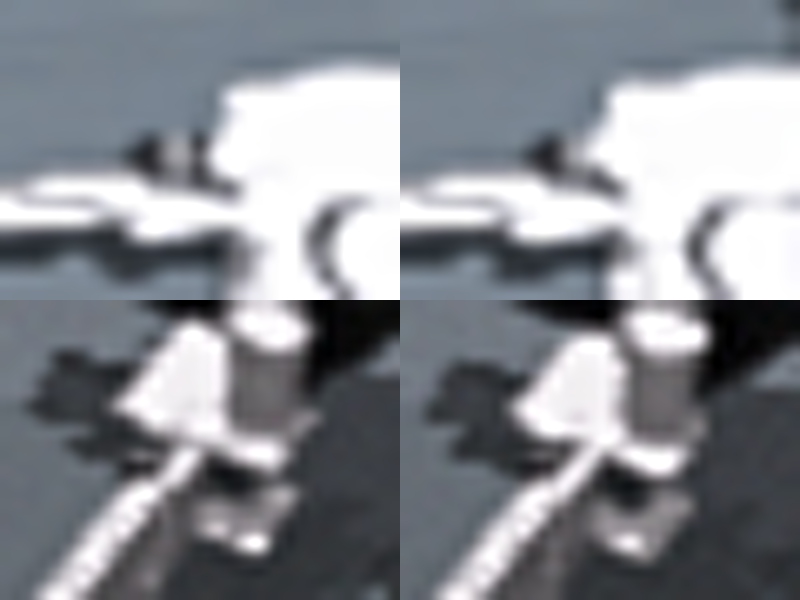

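```bash
python3 - <<'E' 2>/dev/null
from h import *
robot.move_straight(Fp(-79,-58.3,74),15); robot.move_straight(Fp(-79,-57.9,74),5); st("pre")
for w in (70,60,50,44,38,34,28):
    claw.grip(w,40); st(w)
print("grip",robot.get_grasp_force())
robot.dwell(.2); st("post")
s=avg("top",5,("pointer","lever_pad")); np.save("top3.npy",s,allow_pickle=True)
print(s["frame"][234:243,388:404].mean(2).astype(int))
avg("scene",4,("pointer","lever_pad"))
E
```

```text
pre t 19.15 F [-79.1 -58.   74. ] f_frame [-0.   0.5 -0.4] w 85.4
70 t 19.45 F [-79. -58.  74.] f_frame [0.2 0.2 0.9] w 70.0
60 t 19.72 F [-79.6 -57.9  73.9] f_frame [-3.8 -0.8  2.5] w 59.9
50 t 19.98 F [-79.4 -58.1  73.9] f_frame [-4.  -0.8  1.7] w 49.9
44 t 20.22 F [-79.1 -58.1  73.9] f_frame [-4.6 -1.6  2.2] w 44.1
38 t 20.45 F [-79. -58.  74.] f_frame [-4.1 -1.8  2.3] w 37.9
34 t 20.67 F [-78.9 -57.9  74. ] f_frame [-4.3 -1.2  2.3] w 34.2
28 t 20.88 F [-79.4 -57.8  74.2] f_frame [-7.7 -1.6  8. ] w 29.4
grip 39.179736971855164
post t 21.08 F [-79.4 -57.8  74.2] f_frame [-6.5 -1.2  7.1] w 29.1
top pointer 3 [[-76.9, -5.5, 55.3], [-76.3, -1.1, 55.0], [-74.8, -6.3, 56.6]]
top lever_pad 1 [[-75.6, -3.4, 54.7]]
[[133 133 132 133 133 133 132 127 131 239 255 255 255 255 255 255]
 [132 132 132 132 132 133 130 124 130 232 255 255 255 255 254 253]
 [132 132 133 134 130 121 128 136 188 243 248 251 253 253 253 253]
 [130 130 132 127  98  64 131 177 240 255 255 253 253 253 253 253]
 [123 122 123 104  56  49 136 191 243 255 255 253 253 253 253 253]
 [162 162 163 162 130  73 107 127 131 236 255 250 251 253 254 254]
 [255 255 255 255 250 178 162 146 105 135 234 255 254 255 255 255]
 [196 189 222 251 255 255 255 255 239 201 236 255 255 255 249 195]
 [255 231 193 237 250 255 255 255 255 245 243 255 255 255 162 106]]
scene pointer 4 [[-76.5, -8.4, 59.7], [-76.3, -6.2, 60.4], [-74.8, -4.5, 59.8], [-74.5, -5.1, 62.2]]
scene lever_pad 4 [[-98.6, -66.1, 75.0], [-94.9, -62.8, 79.4], [-96.2, -62.8, 77.5], [-94.6, -66.2, 76.2]]
```

```bash
python3 - <<'E'
from h import *
s=imaging.snapshot("scene"); cv2.imwrite("pics/c8.png",cv2.resize(s["frame"][150:225,350:450,::-1],(800,600),interpolation=cv2.INTER_CUBIC))
st()
E
```

```text
t 22.38 F [-79.4 -57.7  74.2] f_frame [-7.6 -0.7  7.1] w 29.2
```

View pics/c8.png

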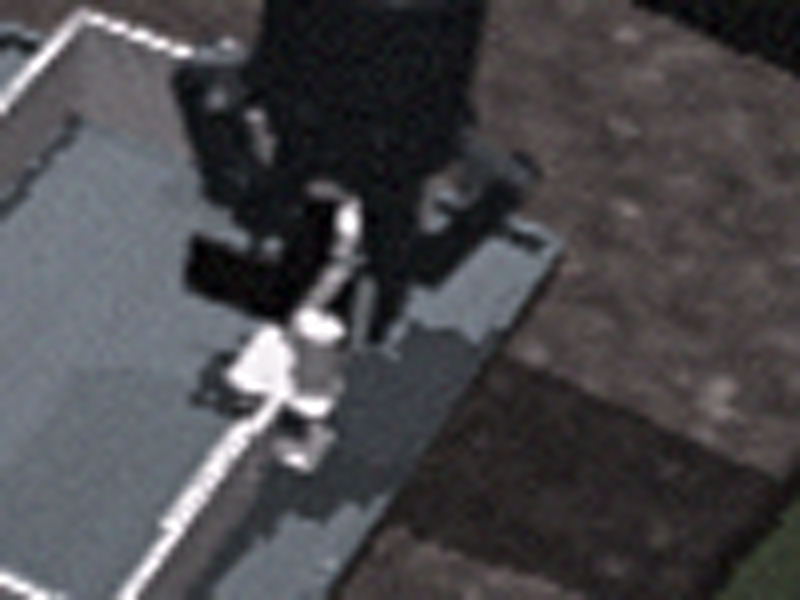

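The picture shows the fingers on either side of the clamp. The left ear is at (230,270), the outer finger is at (375,310), and the lever no longer stands out from the wall.

```bash
python3 -c "
from h import *
print(robot.hand_in())"
```

```text
the job is handed in; nothing more can be done
None
```

I slid the catch to its end stop, drew the half out about 42 mm until the pointer met the clip line (within about 1 mm by the camera), shut the lever while holding the half there, and handed the job in still gripping the clamp at about 39 N; no verdict was returned.

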